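# Clamp the shifter stand, then hold the thumb lever at its third click

## Robot

A 6-joint arm with a two-finger parallel gripper is mounted at the origin on a cart in front of the work surface, level with it; the furniture and walls round the work are solid. World frame = base frame: x ahead of the robot, y to its left, z up, the work surface at z = 0. Lengths are in m, angles in rad, forces in N, time in s.
With the tool pointing down it reaches from about 0.35 to 0.85 m from the base axis. Payload 8.1 kg.
Tool frame: the origin (TCP) lies at the very end of the fingers, on their centre line; the grasp point (between the pads) lies 19 mm behind it; z points along the fingers, y is the line along which they close (so a half turn about z gives the same grasp; the last joint's range is limited). The gripper opens to 93 mm and grips with 3 to 60 N. Pads are 15 mm wide; open, the fingers measure 128 mm over their backs; the gripper's body (75 mm by 188 mm) begins 65 mm behind the grasp point.
Start: joints at [1.181, 0.13, 1.488, -0, 1.523, -0.085], TCP at [0.18, 0.572, 0.219] pointing down, gripper open.
Joint ranges: [-2.96, 2.96], [-0.89, 2.26], [0.02, 2.5], [-1.34, 4.48], [0, 2.73], [-2.66, 2.66]. Speed limits (rad/s): [2.39, 2.39, 2.79, 3.14, 3.14, 3.14].

## Interface

Orientations are given as a rotation vector (axis times angle).
In Python, from plant import monitor, eyes, ticket gives the robot as it stands.
- The arm moves only by the tool arm_command, never from a script. Its argument "deltas" is a list that holds one entry, the list of rows, each a list of 6 numbers: the shift along the world's x, y, z in cm, then the turn, a rotation vector about the world's x, y, z in degrees. In form: [[[tx, ty, tz, rx, ry, rz], ...]]. A call has 1 to 12 rows; each row shifts and turns the commanded pose from where the row before left it; what a row does not reach is not made up. A row lasts 1/12 s, in which the tool goes at most 41.7 mm and 7.16 degrees, less where a joint would pass 70% of its speed; a pose out of reach is approached as far as the arm can. A call is refused whole if a number of a shift passes 4.17 or a number of a turn 7.16, either way. A call with a gripper value outside its range is refused whole. "gripper" is the opening, from -1 (shut) to 1 (fully open), set as the call begins (left out, the last holds). The fingers move at their own pace and stop on an object; "squeeze" is the grip in N (left out, the last holds). Time passes only in rows, so rows that do not move let the fingers close. It gives the time, the measured TCP pose, the force, the opening and the grip force at its end, in the units of the state.
- monitor.read_state(): the state, without advancing time (a new reading comes with each control period).
- eyes.read_camera(name): name is "scene" or "top" or "wrist"; returns the picture (400x640x3 uint8, blue, green, red); there is no depth.
- eyes.camera_model(name): a dict with "fx", "fy", "cx", "cy" (pixels), "rvec" (rotation vector, rad) and "tvec" (3), from world to camera coordinates, as OpenCV has them. Camera axes: x right, y down, z forward; pixel columns grow to the right and rows downward; lengths in m; the calibration is good to about 2 mm. The wrist camera is an equidistant fisheye: a pixel r from the principal point sees the ray r / f radians off the axis. A picture is of the moment at which its call begins: read the wrist's pose just before it. camera_model takes no time and is no camera call; for the wrist camera it gives the pose at the moment of the call.
- ticket.close_job(): hands the job in; it is judged then, once.
The state is a dict: "t": time; "q": joint angles; "dq": joint speeds; "joint_torque": joint torques, N m; "tool_pos": TCP position; "orientation": TCP orientation; "force": force on the tool from outside, world axes, zero at the start; "wrist_torque": the same for the moment, N m; "opening": finger opening in m; "gripper_force": force on a finger pad.
Only numpy, scipy, OpenCV 4.12 (cv2) and the standard library are available. Lean on these libraries where they do the work, as an engineer would, in place of code of your own. Each camera call takes 0.05 s, during which the arm holds its last target. There are 200 camera calls.

## Task

Take the sprung clamp off its parking post and clip it onto the upright tab beside the gear shifter, square and well down over the tab, so that the test stand is secured to its bench bracket, and let go of it. Then push the shifter's thumb lever from its rest stop through exactly three clicks, never a fourth; it springs back if let go, so finish while your fingers are still holding the lever at the third click. Leave the clamp on the tab and the other things on the bench where they are.

Things in the scene. Friction and masses are not known exactly. Their poses are not given: they have to be found in the camera images.
- spring_clamp: Sprung hinged clamp like a big clothes peg, dark steel, black grips, 98 mm tall, 27 mm wide along its y, about 80 g. Origin on the hinge pin (along y), z up. Two splayed handles rise 59 mm above the pin, two jaws hang 40 mm below it, facing each other along x. Squeezing the handles together along x opens the jaws. It starts upright, biting the parking post, pin 12 mm above the post's top.
- clamp_grip (a point): Where to grip the clamp: between its handles, 40 mm above the pin. The handles here measure 48 mm over their outsides along the clamp's x at rest (58 mm at their tops), 27 mm squeezed to the stop (faces then nearly upright), which takes about 8 N: grip with 15 N or more.
- clamp_jaw (a joint): Opening of the clamp (rad): about 0 when biting an 8 mm plate, -0.1 shut on nothing, 0.52 squeezed fully open (jaw tips 29 mm apart, throat under the hinge 15 mm).
- parking_post: Fixed post on a small 70x90x10 mm foot: an upright steel plate 8 mm thick along its x, 34 mm wide along its y, top at 85 mm above the bench. Origin under its centre on the bench. The clamp is parked on it, with the clamp's x along the post's x within 0.05 rad.
- shifter_stand: Fixed grey stand: 110x200x10 mm base, two cheeks with a 22 mm handlebar stub along its y, 70 mm up. On the stub a black round shifter housing, 66 mm across, top at 105 mm, with steel pips marking rest stop and clicks 1 to 4. Origin on the bench under the lever's axis; x away from the robot at yaw 0, y along the bar towards the tab. Highest part: lever paddle, 141 mm.
- tab_top (a point): Middle of the top edge of the stand's upright tab (flange and bench bracket side by side): 8 mm thick along the stand's x, 34 mm wide along its y, top 85 mm above the bench, 112 mm from the lever axis along the stand's y. Axes as the stand's. Clipped well, the clamp's x lies along the stand's x (either way round) and its hinge pin is 12 to 18 mm above this point.
- lever_axis (a point): On the vertical axis of the thumb lever, at the top of the housing, 105 mm above the bench. Its axes are the stand's.
- thumb_lever (a joint): Lever angle (rad): 0 at the rest stop, growing anticlockwise seen from above, end stop 1.08. Clicks 1 to 4 are notches at 0.24, 0.48, 0.72, 0.96. Pushing at the paddle, leaving a notch takes 7 to 9 N, eases to about 3 N as the next notch comes, and stiffens again on reaching it. At 0 the lever points along the stand's -x turned 0.45 rad clockwise, towards the tab. Released, it springs back to 0.
- paddle_mid (a point): Middle of the upright black thumb paddle on the lever's end: 60 mm from the lever axis, 126 mm above the bench. The paddle is 20 mm along the lever, 11 mm thick across it and 34 mm tall (107 to 141 mm above the bench). Push or pinch it across its thickness.
- pedal: Bystander: loose black pedal, 63x107x24 mm, origin under its centre.
- chain_breaker: Bystander: loose chain tool, 50x95x29 mm, origin under its centre.
- tub: Bystander: loose grease tub with lid, 64 mm across, 51 mm tall, origin under its centre.
- caliper_arm: Bystander: loose rim brake caliper, 51x91x33 mm, origin under its centre.
There are look-alikes about, which are no part of the job. What is shaped like the spring_clamp but green is not meant.

How it is judged:
On the way, in this order (a step that is already met when the one before it is completed fails the run):
1. the clamp is clipped well down on the tab, upright, and let go (x of spring_clamp in the frame of tab_top between -0.008 and 0.008 m and y of spring_clamp in the frame of tab_top between -0.015 and 0.015 m and z of spring_clamp in the frame of tab_top below 0.028 m and angle between spring_clamp's own z axis and vertical below 0.3 rad and angle between the x axis of spring_clamp and the x axis of tab_top, either way round below 0.3 rad and value of joint clamp_jaw below 0.12 rad and contact force between spring_clamp and shifter_stand above 1 N and contact force between the fingers and spring_clamp below 0.1 N), for 0.2 s.
2. the lever has gone over its first click (value of joint thumb_lever above 0.15 rad and contact force between the fingers and thumb_lever above 0.5 N), for 0.02 s.
At the end, for the whole second after the job is handed in: The fingers hold the thumb lever still at its third click (0.63 to 0.81 rad, pressing with over 1 N); the clamp bites the tab untouched, its hinge less than 28 mm above the tab's top, within 15 mm of the middle along the tab, square and upright within 0.3 rad (all of step 1 and value of joint thumb_lever between 0.63 and 0.81 rad and velocity of joint thumb_lever between -0.2 and 0.2 rad/s and contact force between the fingers and thumb_lever above 1 N and contact force between the arm and spring_clamp below 0.1 N); the arm keeps its last pose, push and grip.
It fails at once if the lever goes over the fourth click (value of joint thumb_lever above 0.86 rad).
It fails at once if a bystander is shifted by more than 40 mm (distance of any of pedal, chain_breaker, tub, caliper_arm from where it was at the start of the episode above 0.04 m).
It also fails if it takes over 72 s, if anything falls off the work surface, if the arm or the gripper's body presses on something with over 40 N, if the wrist force passes 120 N, or if a joint passes its speed limit or range.

## Working session

There is one attempt and no reset: what is moved stays moved. The work goes in short steps, Python scripts to look and compute and a tool call to move; the robot and the scene stay as the last step left them, time stands still between calls to the robot, and variables do not carry over. Pictures are saved under pics/ and viewed, at most 10 in all, crops included, and the job is handed in when it is done.

Besides the shell and the picture viewer there is one more tool, called after "Request:" as a command line: name --argument value ..., lists and objects as JSON in quotes. arm_command: Moves the arm, as the interface text tells. Its arguments: {"type":"object","properties":{"deltas":{"type":"array"},"gripper":{"type":"number"},"squeeze":{"type":"number"}},"required":["deltas"]}

```bash
mkdir -p pics; python3 - <<'E'
from plant import monitor, eyes
import cv2
s=monitor.read_state(); print(s)
for n in("scene","top"):
    cv2.imwrite(f"pics/{n}0.png",eyes.read_camera(n)); print(n,eyes.camera_model(n))
E
```

```text
{'t': 0.0, 'q': array([ 1.18061422e+00,  1.31156045e-01,  1.48927275e+00, -1.62629051e-05,
        1.52300346e+00, -8.53971507e-02]), 'dq': array([ 0.00158848, -0.00153954, -0.00249686,  0.00014161,  0.00195793,
        0.00071601]), 'joint_torque': array([-1.09186709e-03, -5.59843862e+01, -4.91757560e+01,  7.66703929e-02,
        3.57053080e-02, -2.15702044e-04]), 'tool_pos': array([0.17981784, 0.57182241, 0.2175941 ]), 'orientation': array([-4.76839383e-01, -3.10477010e+00,  2.81395314e-03]), 'force': array([-0.51086893,  0.41532939, -0.03723236]), 'wrist_torque': array([-0.00740923, -0.00868964,  0.04689432]), 'gripper_force': 0.0, 'opening': 0.0931678808116869}
scene {'fx': 384.15397705847965, 'fy': 384.15397705847965, 'cx': 324.30708460356345, 'cy': 199.3826820738653, 'rvec': array([ 2.33110831, -0.65123905,  0.25249221]), 'tvec': array([-0.37779985,  0.43783543,  0.61589195])}
top {'fx': 411.28489054549283, 'fy': 411.28489054549283, 'cx': 321.6609951751478, 'cy': 197.1809103782382, 'rvec': array([ 2.10035058, -2.15997123,  0.19017889]), 'tvec': array([0.22272012, 0.61550874, 0.97856948])}
```

View pics/top0.png

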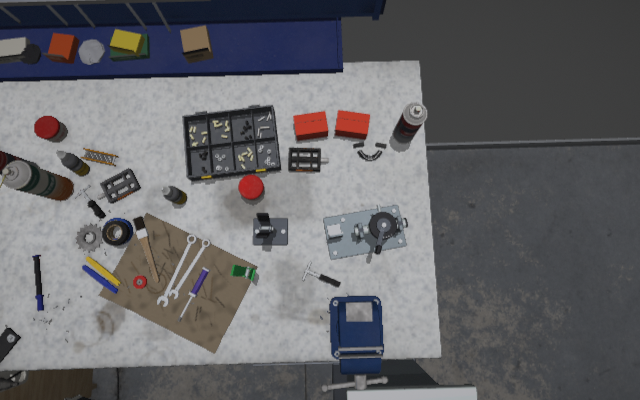

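View pics/scene0.png

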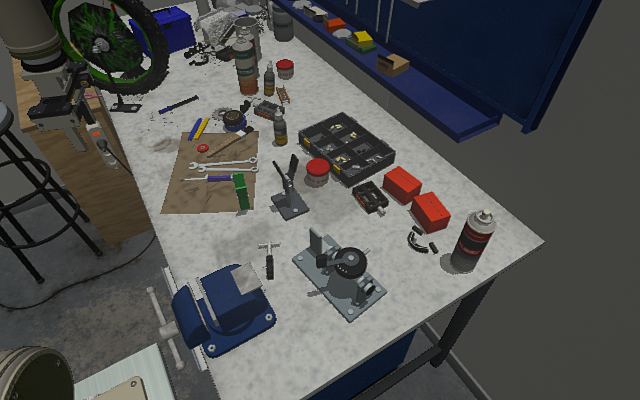

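The top view shows the dark clamp on its post at about (265,229), the stand with its tab at (333,230) and the housing at (383,226). The green look-alike is at (243,271). The scene view matches: clamp at (288,180), tab at (315,242), paddle near (322,262). Enlarging these next.

```bash
python3 - <<'E'
import cv2
t=cv2.imread("pics/top0.png")[195:270,240:420]; s=cv2.imread("pics/scene0.png")[140:330,265:400]
cv2.imwrite("pics/t1.png",cv2.resize(t,None,fx=4.4,fy=4.4,interpolation=cv2.INTER_CUBIC))
cv2.imwrite("pics/s1.png",cv2.resize(s,None,fx=3,fy=3,interpolation=cv2.INTER_CUBIC))
E
```

```text
(no output)
```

View pics/t1.png

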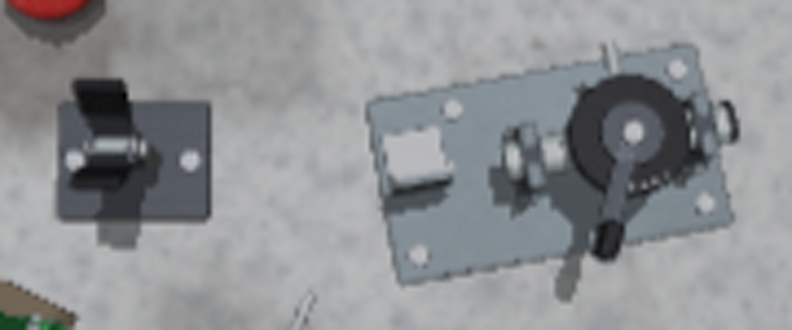

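View pics/s1.png

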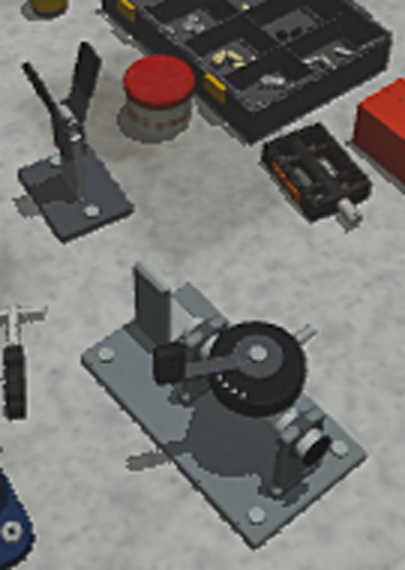

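The crops show the foot corners, base corners and lever hub clearly, so I'll fit both poses with these points.

```bash
cat > h.py <<'E'
import numpy as np, cv2
from plant import monitor, eyes
from scipy.optimize import least_squares
from scipy.spatial.transform import Rotation as R
def proj(n,P):
    m=eyes.camera_model(n); K=np.array([[m['fx'],0,m['cx']],[0,m['fy'],m['cy']],[0,0,1]])
    return cv2.projectPoints(np.array(P,float).reshape(-1,1,3),m['rvec'],m['tvec'],K,None)[0][:,0]
def ray(n,px,z):
    m=eyes.camera_model(n); r=R.from_rotvec(m['rvec']).as_matrix(); c=-r.T@m['tvec']
    d=r.T@np.array([(px[0]-m['cx'])/m['fx'],(px[1]-m['cy'])/m['fy'],1]); return c+d*(z-c[2])/d[2]
def rect(px,py,lx,ly,z):  # pose in plane
    c,s=np.cos(lx[2]),np.sin(lx[2])
def W(pose,P):
    x,y,a=pose; P=np.atleast_2d(P); c,s=np.cos(a),np.sin(a)
    return np.c_[x+c*P[:,0]-s*P[:,1],y+s*P[:,0]+c*P[:,1],P[:,2]]
E
python3 - <<'E'
from h import *
T=lambda l:np.array(l,float)/4.4+[240,195]
S=lambda l:np.array(l,float)/3+[265,140]
for n in("top","scene"):
    m=eyes.camera_model(n); r=R.from_rotvec(m['rvec']).as_matrix(); print(n,-r.T@m['tvec'])
foot=np.array([[.035,.045,.01],[.035,-.045,.01],[-.035,-.045,.01],[-.035,.045,.01]])
ft=T([(57,102),(210,101),(210,219),(57,219)])
f=least_squares(lambda p:(proj("top",W(p,foot))-ft).ravel(),[.6,.2,0]); print("post",f.x,np.abs(f.fun).max())
# scene: foot corners left(18,170) near(62,240) right(132,210)
print((proj("scene",W(f.x,foot))-[265,140])*3)
print("pin",(proj("top",W(f.x,[0,0,.097]))-[240,195])*4.4,(proj("scene",W(f.x,[0,0,.097]))-[265,140])*3)
base=np.array([[.055,.1,.01],[.055,-.1,.01],[-.055,-.1,.01],[-.055,.1,.01]])
bt=T([(366,102),(695,43),(734,222),(402,285)])
g=least_squares(lambda p:(proj("top",W(p,base))-bt).ravel(),[.6,-.1,.17]); print("base",g.x,np.abs(g.fun).max())
print((proj("scene",W(g.x,base))-[265,140])*3)
ax=ray("top",T((633,131)),.108); print("axis",ax)
c,s=np.cos(g.x[2]),np.sin(g.x[2]); d=ax[:2]-g.x[:2]; print("in base frame",c*d[0]+s*d[1],-s*d[0]+c*d[1])
st=[ax[0],ax[1],g.x[2]]
tab=[[a*.004,.112+b*.017,z] for z in(.085,.01) for a,b in((1,1),(1,-1),(-1,-1),(-1,1))]
print("tab top",(proj("top",W(st,tab))-[240,195])*4.4)
print("tab scene",(proj("scene",W(st,tab))-[265,140])*3)
print("axis sc",(proj("scene",W(st,[0,0,.108]))-[265,140])*3)
print("paddle",(proj("scene",W(st,[-.06*np.cos(.45),.06*np.sin(.45),.126]))-[265,140])*3,(proj("top",W(st,[-.06*np.cos(.45),.06*np.sin(.45),.141]))-[240,195])*4.4)
E
```

```text
top [0.44076898 0.21014829 1.07126743]
scene [ 0.27607707 -0.272127    0.7506556 ]
post [ 0.54351562  0.34019729 -0.01769149] 0.3651284289630894
[[ 86.42638727 139.30484053]
 [134.86409567 205.05332109]
 [ 60.84203639 237.15662026]
 [ 15.10056873 168.1974765 ]]
pin [[113.65866421 144.86036496]] [[ 67.01394947 114.41928255]]
base [0.53543052 0.09612521 0.15519705] 0.5994789132342362
[[187.6060236  280.14148871]
 [369.31007157 451.56595368]
 [256.06448499 546.36115156]
 [ 77.73376092 354.54212391]]
axis [0.54201429 0.06134024 0.108     ]
in base frame 0.0011277604127001356 -0.03538457356565628
tab top [[393.5433268  171.37709191]
 [454.79404451 160.0205245 ]
 [457.60237461 174.44846355]
 [396.26904523 185.83664859]
 [391.19787215 182.5199757 ]
 [448.18799385 171.94253365]
 [450.79202693 185.38049859]
 [393.73039306 195.98533466]]
tab scene [[142.23098637 258.50597151]
 [171.98618137 287.02421854]
 [163.40937193 292.816512  ]
 [133.70941781 264.06067833]
 [144.35162794 318.02011711]
 [172.27752948 345.92083968]
 [164.24335781 351.57958184]
 [136.36579294 323.46096491]]
axis sc [[259.66618882 357.76968928]]
paddle [[171.36973127 361.71722272]] [[614.62063493 236.86904354]]
```

Request:
arm_command --deltas '[[[3.3, -2.1, 0.2, 0, 0, -6.7], [3.3, -2.1, 0.2, 0, 0, -6.7], [3.3, -2.1, 0.2, 0, 0, -6.7], [3.3, -2.1, 0.2, 0, 0, -6.7], [3.3, -2.1, 0, 0, 0, -6.7], [3.3, -2.1, 0, 0, 0, -6.7], [3.3, -2.1, 0, 0, 0, -6.7], [3.3, -2.1, 0, 0, 0, -6.7], [3.3, -2.1, 0, 0, 0, -6.7], [3.3, -2.1, 0, 0, 0, -6.7], [3.3, -2.1, 0, 0, 0, -6.6], [0, 0, 0, 0, 0, 0]]]' --gripper 1 --squeeze 25

```text
t: 1.1
tool_pos: [0.5479, 0.3362, 0.2254]
orientation: [2.255, 2.184, -0.002]
force: [1.5, 0.3, 0.5]
opening: 0.0929
gripper_force: 0.0
```

```bash
python3 - <<'E'
from h import *
s=monitor.read_state(); print(s['t'],s['tool_pos'],s['orientation'],s['force'])
r=R.from_rotvec(s['orientation']).as_matrix(); print(r[:,1],r[:,2])
m=eyes.camera_model("wrist");print(m)
im=eyes.read_camera("wrist"); cv2.imwrite("pics/w1.png",im)
E
```

```text
1.1 [0.54792189 0.33616071 0.22544222] [ 2.25450938e+00  2.18441711e+00 -1.84855983e-03] [1.54329022 0.26034165 0.46261608]
[ 9.99501077e-01 -3.15717005e-02  9.08277937e-04] [ 8.28264217e-04 -2.54733514e-03 -9.99996413e-01]
{'fx': 309.70691628693146, 'fy': 309.70691628693146, 'cx': 317.9636096053065, 'cy': 197.69875259677713, 'rvec': array([-2.86158313,  0.04537609,  0.00583903]), 'tvec': array([-0.53698   ,  0.3053382 ,  0.49466651])}
```

View pics/w1.png

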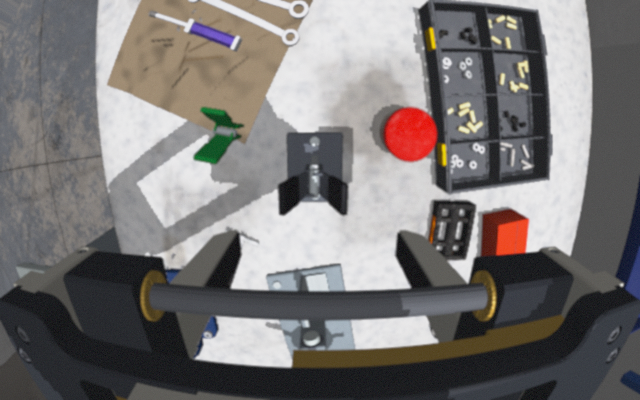

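The wrist view shows the clamp's pin near (315,182), its handles spread along the image's x, centred between the fingers. The stand is at the bottom around (312,300). I'll overlay the predictions.

```bash
cat >> h.py <<'E'
def fish(m,P):
    K=np.array([[m['fx'],0,m['cx']],[0,m['fy'],m['cy']],[0,0,1]])
    return cv2.fisheye.projectPoints(np.array(P,float).reshape(-1,1,3),m['rvec'],m['tvec'],K,np.zeros(4))[0][:,0]
E
python3 - <<'E'
from h import *
m=eyes.camera_model("wrist"); im=cv2.imread("pics/w1.png")
post=[.5435,.3402,-.0177]; st=[.541,.0615,.155]
P=[*W(post,[[a*.035,b*.045,.01] for a in(1,-1) for b in(1,-1)]),*W(post,[[0,.0135,.097],[0,-.0135,.097],[.029,0,.156],[-.029,0,.156]]),
 *W(st,[[a*.055,-.0354+b*.1,.01] for a in(1,-1) for b in(1,-1)]),*W(st,[[0,0,.108]]+[[a*.004,.112+b*.017,.085] for a in(1,-1) for b in(1,-1)])]
p=fish(m,P)
k=5
def crop(x0,y0,x1,y1):
    c=cv2.resize(im[y0:y1,x0:x1],None,fx=k,fy=k,interpolation=cv2.INTER_CUBIC)
    for u in p: cv2.circle(c,(int((u[0]-x0+.5)*k),int((u[1]-y0+.5)*k)),3,(0,0,255),1)
    return c
a=crop(260,120,380,220);cv2.imwrite("pics/w1a.png",np.hstack([crop(272,120,357,235),crop(258,255,333,370)[:575]])[:575])
print(p.round(1).tolist())
E
```

```text
[[344.8, 135.4], [344.0, 205.3], [287.9, 135.8], [289.9, 205.7], [316.0, 174.8], [316.3, 201.5], [351.9, 206.2], [279.4, 206.7], [348.2, 307.2], [361.6, 387.8], [277.0, 316.9], [303.6, 394.8], [319.9, 388.5], [304.3, 307.9], [309.7, 328.8], [297.8, 308.8], [303.5, 329.6]]
```

View pics/w1a.png

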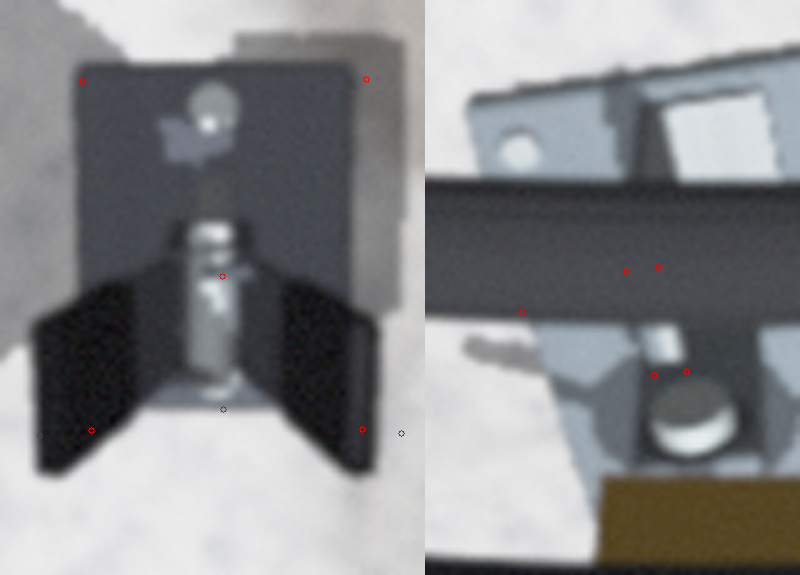

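```bash
python3 - <<'E'
from h import *
m0={'fx': 309.70691628693146, 'fy': 309.70691628693146, 'cx': 317.9636096053065, 'cy': 197.69875259677713, 'rvec': np.array([-2.86158313,  0.04537609,  0.00583903]), 'tvec': np.array([-0.53698   ,  0.3053382 ,  0.49466651])}
m=eyes.camera_model("wrist"); print(m['rvec'],m['tvec'],monitor.read_state()['tool_pos'])
post=[.5435,.3402,-.0177]; st=[.541,.0615,.155]
P=[*W(post,[[.035,.045,.01],[-.035,.045,.01],[0,.0135,.097],[0,-.0135,.097],[.029,0,.156],[-.029,0,.156]]),*W(st,[[-.055,-.0354+.1,.01],[0,0,.108]])]
print((fish(m0,P)).round(1).tolist())
# observed
o=[[342.5,132.4],[287.3,132.9]]
r=R.from_rotvec(m0['rvec']).as_matrix();c=-r.T@m0['tvec'];print(c)
def fray(px,z):
    K=np.array([[m0['fx'],0,m0['cx']],[0,m0['fy'],m0['cy']],[0,0,1]])
    u=cv2.fisheye.undistortPoints(np.array([[px]],float),K,np.zeros(4))[0,0]; d=r.T@[u[0],u[1],1]; return c+d*(z-c[2])/d[2]
for px,z in (((342.3,132.3),.01),((287.4,132.8),.01),((314,164.5),.105),((314.5,196),.105),((314.3,180.5),.105),((346,213),.156),((281,214),.156),((351.5,275),.01)): print(px,fray(px,z))
E
```

```text
[-2.86286022  0.03566789  0.00704502] [-0.53644974  0.30400233  0.4948359 ] [0.54553026 0.3383057  0.22543356]
[[342.3, 133.4], [285.3, 134.2], [313.1, 172.6], [313.6, 199.4], [348.7, 203.5], [276.2, 204.4], [276.1, 315.9], [319.3, 387.4]]
[0.55017568 0.41281504 0.39136218]
(342.3, 132.3) [0.57935551 0.38587459 0.01      ]
(287.4, 132.8) [0.51192979 0.38748669 0.01      ]
(314, 164.5) [0.54499289 0.36306897 0.105     ]
(314.5, 196) [0.54440839 0.33241197 0.105     ]
(314.3, 180.5) [0.5447458  0.34767298 0.105     ]
(346, 213) [0.57027606 0.3317245  0.156     ]
(281, 214) [0.51786063 0.33251065 0.156     ]
(351.5, 275) [0.59077309 0.18783935 0.01      ]
```

Request:
arm_command --deltas '[[[0, 0, 0, 0, 0, 1], [0, 0, 0, 0, 0, 0], [0, 0, 0, 0, 0, 0], [0, 0, 0, 0, 0, 0]]]'

```text
t: 1.48
tool_pos: [0.542, 0.3423, 0.2267]
orientation: [-2.22, -2.223, -0.0]
force: [0.7, -0.0, -0.1]
opening: 0.0932
gripper_force: 0.0
```

```bash
cat >> h.py <<'E'
def look(name):
    m=eyes.camera_model("wrist"); im=eyes.read_camera("wrist"); cv2.imwrite(f"pics/{name}.png",im)
    import pickle; pickle.dump((m,im),open(f"pics/{name}.pkl","wb")); return m,im
def fray(m,px,z):
    r=R.from_rotvec(m['rvec']).as_matrix();c=-r.T@m['tvec']
    K=np.array([[m['fx'],0,m['cx']],[0,m['fy'],m['cy']],[0,0,1]])
    u=cv2.fisheye.undistortPoints(np.array([[px]],float),K,np.zeros(4))[0,0]; d=r.T@[u[0],u[1],1]; return c+d*(z-c[2])/d[2]
E
python3 - <<'E'
from h import *
s=monitor.read_state(); r=R.from_rotvec(s['orientation']).as_matrix(); print(s['t'],s['tool_pos'],r[:,1],s['force'])
m,im=look("w2")
k=8; x0,y0,x1,y1=268,125,365,198+22
c=cv2.resize(im[y0:y0+74,x0:x1],None,fx=k,fy=k,interpolation=cv2.INTER_CUBIC)
c=cv2.resize(im[y0:y0+97,x0:x1],None,fx=6,fy=6,interpolation=cv2.INTER_CUBIC)
post=[.5440,.341,-.0177]
for u in fish(m,W(post,[[.035,.045,.01],[-.035,.045,.01],[0,.0135,.097],[0,-.0135,.097]]+[[a*.029,b*.0135,.156] for a in(1,-1) for b in (1,-1)])): cv2.circle(c,(int((u[0]-x0+.5)*6),int((u[1]-y0+.5)*6)),3,(0,0,255),1)
cv2.imwrite("pics/w2a.png",c)
E
```

```text
1.4833 [0.54204451 0.34234689 0.22674418] [ 9.99999423e-01  1.07084611e-03 -8.76370979e-05] [ 0.65169974 -0.02386754 -0.11775953]
```

View pics/w2a.png

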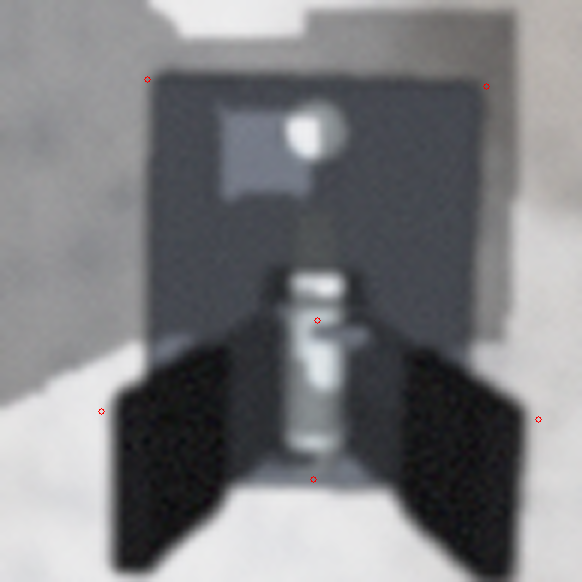

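Request:
arm_command --deltas '[[[0.2, 0, -1.5, 0, 0, -1], [0, 0, -2, 0, 0, 0], [0, 0, -2, 0, 0, 0], [0, 0, -2, 0, 0, 0], [0, 0, -1.5, 0, 0, 0], [0, 0, -1, 0, 0, 0], [0, 0, -0.8, 0, 0, 0], [0, 0, 0, 0, 0, 0], [0, 0, 0, 0, 0, 0], [0, 0, 0, 0, 0, 0]]]'

```text
t: 2.37
tool_pos: [0.5457, 0.3418, 0.12]
orientation: [2.241, 2.201, 0.003]
force: [0.5, 1.0, -0.3]
opening: 0.0931
gripper_force: 0.0
```

Request:
arm_command --deltas '[[[0, 0, 0, 0, 0, 0], [0, 0, 0, 0, 0, 0], [0, 0, 0, 0, 0, 0], [0, 0, 0, 0, 0, 0], [0, 0, 0, 0, 0, 0], [0, 0, 0, 0, 0, 0], [0, 0, 0, 0, 0, 0], [0, 0, 0, 0, 0, 0], [0, 0, 0, 0, 0, 0], [0, 0, 0, 0, 0, 0], [0, 0, 0, 0, 0, 0], [0, 0, 0, 0, 0, 0]]]' --gripper -1 --squeeze 25

```text
t: 3.37
tool_pos: [0.545, 0.3413, 0.1185]
orientation: [-2.242, -2.201, 0.0]
force: [-1.3, -0.8, -0.2]
opening: 0.0245
gripper_force: 25.0
```

Request:
arm_command --deltas '[[[0, 0, 0.4, 0, 0, 0], [0, 0, 0.8, 0, 0, 0], [0, 0, 1, 0, 0, 0], [0, 0, 1.3, 0, 0, 0], [0, 0, 1.5, 0, 0, 0], [0, 0, 1.5, 0, 0, 0], [0, 0, 1.5, 0, 0, 0], [0, 0, 0, 0, 0, 0], [0, 0, 0, 0, 0, 0], [0, 0, 0, 0, 0, 0]]]'

```text
t: 4.2
tool_pos: [0.545, 0.3413, 0.1985]
orientation: [2.242, 2.201, 0.0]
force: [-0.5, -0.2, -1.1]
opening: 0.0248
gripper_force: 25.0
```

```bash
python3 - <<'E'
from h import *
s=monitor.read_state(); print(s['tool_pos'],s['force'],s['opening'],s['gripper_force'])
m,im=look("w3"); t=eyes.read_camera("top"); sc=eyes.read_camera("scene"); cv2.imwrite("pics/top2.png",t); cv2.imwrite("pics/scene2.png",sc)
a=cv2.resize(im[120:320,210:430],None,fx=2,fy=2,interpolation=cv2.INTER_CUBIC)
b=cv2.resize(sc[100:300,230:400],None,fx=2,fy=2,interpolation=cv2.INTER_CUBIC)
cv2.imwrite("pics/w3a.png",np.hstack([a,b[:400,:340]]))
print(proj("scene",[s['tool_pos']]),fish(m,[s['tool_pos'],s['tool_pos']-[0,0,.061]]))
E
```

```text
[0.54496296 0.34132153 0.19850814] [-0.4903905  -0.23492134 -1.13729735] 0.024777674899078412 24.955661594867706
[[284.46915076 145.08788095]] [[318.09193112 245.08227691]
 [318.09664908 212.14055426]]
```

View pics/w3a.png

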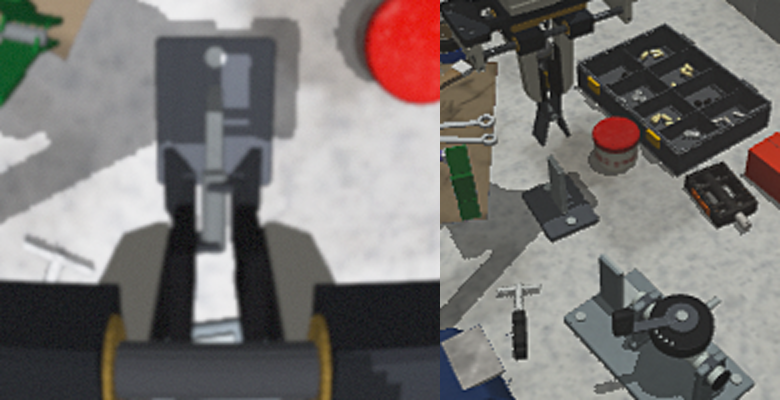

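The clamp is held with its jaws open, clear of the post; the scene crop shows the tab's top-left corner near scene pixel (310,229). I'll check the tab and paddle positions with an overlay in both fixed cameras.

```bash
python3 - <<'E'
from h import *
st=[.541,.0615,.155]
L=lambda r,a,z:[-r*np.cos(a),r*np.sin(a),z]
P=W(st,[[a*.004,.112+b*.017,z] for z in(.085,) for a,b in((1,1),(1,-1),(-1,-1),(-1,1))]+[[-.004,.129,.01],[-.004,.095,.01],[0,0,.105]]+[[*(np.array([-np.cos(.45)*u-np.sin(.45)*v,np.sin(.45)*u-np.cos(.45)*v])),z] for z in(.107,.141) for u in(.05,.07) for v in(-.0055,.0055)])
rows=[]
for n,f,(x0,y0,w,h,k) in(("scene","scene2",(303,222,60,46,6.6)),("top","top0",(325,208,70,48,5.7))):
    im=cv2.imread(f"pics/{f}.png"); c=cv2.resize(im[y0:y0+h,x0:x0+w],(400,300 if n=="scene" else 274),interpolation=cv2.INTER_CUBIC)
    d=c.copy(); fy=c.shape[0]/h
    for u in proj(n,P): cv2.circle(d,(int((u[0]-x0+.5)*400/w),int((u[1]-y0+.5)*fy)),2,(0,0,255),-1)
    rows.append(np.hstack([c,d]))
cv2.imwrite("pics/ov.png",np.vstack(rows))
E
```

```text
(no output)
```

View pics/ov.png

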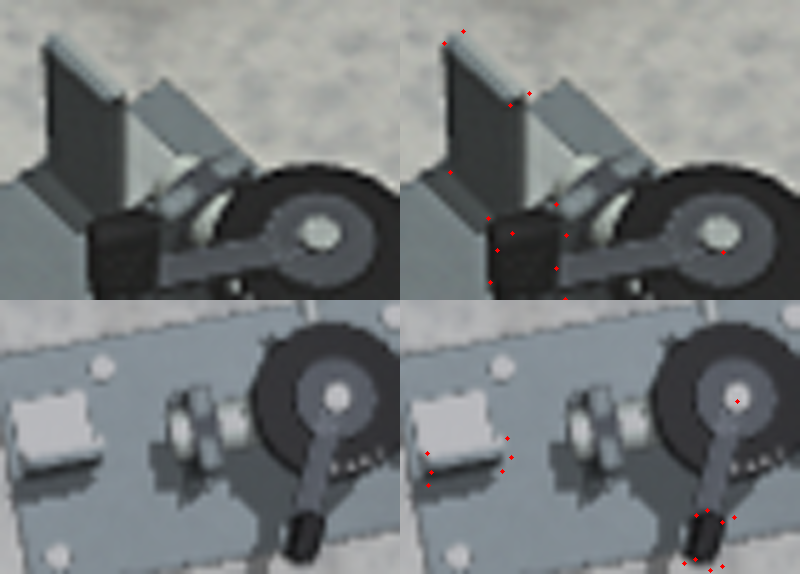

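Top overlay: the tab's front strip spans about crop (15–102, 447–475), roughly 2–4 mm towards +y of the prediction. In the scene view the tab corners agree within a pixel. I'll check the tab's x from pixel profiles, and move nearer with a side offset so the wrist camera sees the tab past the clamp.

Request:
arm_command --deltas '[[[-1, -1.3, 0.2, 0, 0, 1.7], [-1.2, -1.3, 0.2, 0, 0, 1.7], [-1.2, -1.3, 0.2, 0, 0, 1.7], [-1.2, -1.3, 0.2, 0, 0, 1.7], [-1.2, -1.3, 0.2, 0, 0, 1.6], [-1.2, -1.3, 0, 0, 0, 1.6], [-1, -1, 0, 0, 0, 0], [0, 0, 0, 0, 0, 0], [0, 0, 0, 0, 0, 0], [0, 0, 0, 0, 0, 0]]]'

```text
t: 5.18
tool_pos: [0.4653, 0.2537, 0.2084]
orientation: [-2.042, -2.387, -0.0]
force: [0.8, 0.5, -1.1]
opening: 0.0246
gripper_force: 25.0
```

```bash
python3 - <<'E'
from h import *
g=cv2.cvtColor(cv2.imread("pics/top0.png"),cv2.COLOR_BGR2GRAY)
print("rows278.. cols 324..346"); print(g[220:244,324:348])
st=[.541,.063,.155]
P=W(st,[[a*.004,.112+b*.017,.085] for a,b in((1,1),(1,-1),(-1,-1),(-1,1))]+[[-.004,.129,.01],[-.004,.095,.01]])
print(proj("top",P))
s=monitor.read_state(); print(s['tool_pos'],s['orientation'])
m,im=look("w4"); u=fish(m,P); print(u)
x0,y0=np.floor(u.mean(0)-[50,40]).astype(int); x0=max(x0,0);y0=max(y0,0)
c=cv2.resize(im[y0:y0+75,x0:x0+100],(800,600),interpolation=cv2.INTER_CUBIC); print(x0,y0)
for q in u: cv2.circle(c,(int((q[0]-x0+.5)*8),int((q[1]-y0+.5)*8)),2,(0,0,255),-1)
cv2.imwrite("pics/w4a.png",c)
E
```

```text
rows278.. cols 324..346
[[139 144 143 143 142 142 142 141 141 140 139 140 140 143 143 143 116 171
  183 184 174 146 141 140]
 [131 142 142 142 141 141 142 141 142 141 140 141 141 141 142 141 142 153
  162 166 143 141 143 141]
 [123 139 141 140 140 141 142 141 142 143 142 142 141 140 141 141 140 127
  114 123 139 142 143 142]
 [123 136 140 138 139 140 141 141 141 142 133 128 140 151 154 149 142 142
  142 141 142 143 142 141]
 [125 137 141 139 140 135 133 143 152 157 142 131 154 174 184 173 146 142
  141 140 141 142 142 141]
 [117 137 136 154 157 147 142 160 176 184 184 184 184 184 185 185 149 141
  141 140 141 141 142 141]
 [113 134 121 176 184 185 184 184 184 184 184 184 184 185 184 184 144 140
  142 141 141 141 141 141]
 [109 129 122 176 185 184 184 184 184 184 184 185 184 184 184 185 133 138
  141 141 142 141 142 141]
 [107 119 139 172 183 185 184 184 184 184 184 184 184 184 185 184 135 138
  141 141 141 141 141 140]
 [140 117 138 145 179 184 184 184 185 184 184 184 184 184 184 184 157 142
  140 140 139 140 140 140]
 [181 121 138 113 175 184 184 184 185 184 185 185 184 184 184 184 
[... 1091 characters left out ...]
 81  80 101 105 105 134 140
  139 140 141 141 140 139]
 [175 168 134  88  81  81  81  81 102 105 105 105 105 135 140 140 139 139
  140 140 141 140 140 140]
 [176 171 168 100  97 104 105 106 138 143 142 142 140 139 139 140 139 140
  141 140 140 139 139 141]]
[[328.76117027 234.38129332]
 [342.68560966 231.80205608]
 [343.32239288 235.08246416]
 [329.37916627 237.66888377]
 [328.8496843  239.9455664 ]
 [341.82158844 237.53711817]]
[0.46529229 0.25367248 0.20839342] [-2.04184636e+00 -2.38736814e+00 -1.35262623e-04]
[[365.03774145 257.24633279]
 [363.05905411 284.6088103 ]
 [355.83698719 284.78304799]
 [357.50973837 257.37593934]
 [350.58365805 230.75057623]
 [349.57706373 254.68265415]]
306 221
```

The top-view profile matches: the tab's top face is at rows 234–237.5 and its ends at columns 329–342, as predicted with the stand at (0.541, 0.063, 0.155). So the tab is at (0.5237, 0.1737). Moving above it.

Request:
arm_command --deltas '[[[0.8, -1.1, 0, 0, 0, 0], [1.0, -1.4, 0, 0, 0, 0], [1.0, -1.4, 0, 0, 0, 0], [1.0, -1.4, 0, 0, 0, 0], [1.0, -1.4, 0, 0, 0, 0], [1.0, -1.3, 0, 0, 0, 0], [0, 0, 0, 0, 0, 0], [0, 0, 0, 0, 0, 0], [0, 0, 0, 0, 0, 0], [0, 0, 0, 0, 0, 0]]]'

```text
t: 6.07
tool_pos: [0.5227, 0.1742, 0.2084]
orientation: [-2.04, -2.388, 0.0]
force: [-0.5, -0.5, -1.0]
opening: 0.0245
gripper_force: 25.0
```

```bash
python3 - <<'E'
from h import *
s=monitor.read_state(); print(s['tool_pos'],s['orientation'],s['force'])
m,im=look("w5"); sc=eyes.read_camera("scene"); cv2.imwrite("pics/scene5.png",sc)
st=[.541,.063,.155]
P=W(st,[[a*.004,.112+b*.017,.085] for a,b in((1,1),(1,-1),(-1,-1),(-1,1))])
u=fish(m,P); v=proj("scene",P); print(u,v)
a=cv2.resize(im[170:270,260:380],(480,400),interpolation=cv2.INTER_CUBIC)
for q in u: cv2.circle(a,(int((q[0]-260+.5)*4),int((q[1]-170+.5)*4)),2,(0,0,255),-1)
b=cv2.resize(sc[170:270,275:355],(320,400),interpolation=cv2.INTER_CUBIC)
for q in v: cv2.circle(b,(int((q[0]-275+.5)*4),int((q[1]-170+.5)*4)),2,(0,0,255),-1)
cv2.imwrite("pics/w5a.png",np.hstack([a,b]))
E
```

```text
[0.52273839 0.17418615 0.20842042] [-2.04035767e+00 -2.38820948e+00  2.81647631e-04] [-0.53986586 -0.47045715 -0.99078787]
[[323.28950357 175.11176132]
 [323.07751344 209.05350944]
 [314.9366707  209.03916629]
 [314.9033679  175.09529475]] [[311.6431897  225.84315663]
 [321.53574088 235.33699284]
 [318.67510594 237.26446414]
 [308.80111602 227.69161089]]
```

View pics/w5a.png

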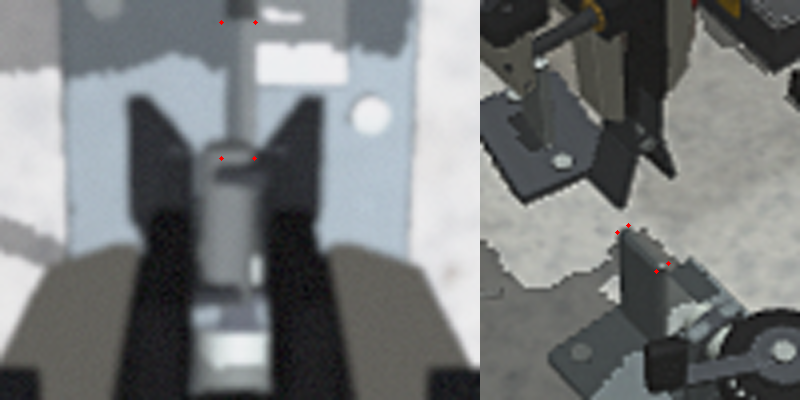

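In the wrist view the jaws straddle the tab, centred at crop column ~226 against the tab's ~240, so about 2.5 mm in +x is needed. The scene view agrees. Shift and descend.

Request:
arm_command --deltas '[[[0.25, 0, -0.8, 0, 0, 0], [0, 0, -1, 0, 0, 0], [0, 0, -1, 0, 0, 0], [0, 0, -1, 0, 0, 0], [0, 0, -0.8, 0, 0, 0], [0, 0, -0.8, 0, 0, 0], [0, 0, -0.8, 0, 0, 0], [0, 0, -0.6, 0, 0, 0], [0, 0, 0, 0, 0, 0], [0, 0, 0, 0, 0, 0]]]'

```text
t: 7.0
tool_pos: [0.5253, 0.1733, 0.1403]
orientation: [-2.041, -2.387, 0.001]
force: [-0.1, 0.5, -0.2]
opening: 0.0248
gripper_force: 25.0
```

Request:
arm_command --deltas '[[[0, 0, -0.4, 0, 0, 0], [0, 0, -0.4, 0, 0, 0], [0, 0, -0.4, 0, 0, 0], [0, 0, -0.4, 0, 0, 0], [0, 0, -0.3, 0, 0, 0], [0, 0, 0, 0, 0, 0], [0, 0, 0, 0, 0, 0], [0, 0, 0, 0, 0, 0]]]'

```text
t: 7.67
tool_pos: [0.5256, 0.1734, 0.1218]
orientation: [2.042, 2.388, 0.0]
force: [-0.4, 0.0, -0.5]
opening: 0.0247
gripper_force: 25.0
```

Request:
arm_command --deltas '[[[0, 0, -0.15, 0, 0, 0], [0, 0, 0, 0, 0, 0], [0, 0, 0, 0, 0, 0]]]'

```text
t: 7.92
tool_pos: [0.5256, 0.1734, 0.1202]
orientation: [2.042, 2.388, 0.0]
force: [-0.1, -0.1, -1.1]
opening: 0.0243
gripper_force: 25.0
```

Request:
arm_command --deltas '[[[0, 0, 0, 0, 0, 0], [0, 0, 0, 0, 0, 0], [0, 0, 0, 0, 0, 0], [0, 0, 0, 0, 0, 0], [0, 0, 0, 0, 0, 0], [0, 0, 0, 0, 0, 0], [0, 0, 0, 0, 0, 0], [0, 0, 0, 0, 0, 0], [0, 0, 0, 0, 0, 0], [0, 0, 0, 0, 0, 0], [0, 0, 0, 0, 0, 0], [0, 0, 0, 0, 0, 0]]]' --gripper 1

```text
t: 8.92
tool_pos: [0.5256, 0.1734, 0.1201]
orientation: [2.042, 2.388, 0.0]
force: [-0.3, -0.3, -0.7]
opening: 0.0927
gripper_force: 0.0
```

Request:
arm_command --deltas '[[[0, 0, 1, 0, 0, 0], [0, 0, 1.5, 0, 0, 0], [0, 0, 2, 0, 0, 0], [0, 0, 2, 0, 0, 0], [0, 0, 2, 0, 0, 0], [0, 0, 1.5, 0, 0, 0], [0, 0, 0, 0, 0, 0], [0, 0, 0, 0, 0, 0], [0, 0, 0, 0, 0, 0], [0, 0, 0, 0, 0, 0]]]'

```text
t: 9.75
tool_pos: [0.5247, 0.1731, 0.2185]
orientation: [-2.041, -2.387, 0.003]
force: [0.7, -0.3, -1.0]
opening: 0.0929
gripper_force: 0.0
```

Picture budget is used up, so I'll verify the clamp numerically by matching its black handles in the wrist image against the earlier parked view.

```bash
python3 - <<'E'
from h import *
import pickle
m2,im2=pickle.load(open("pics/w2.pkl","rb")); s=monitor.read_state(); m,im=look("w6"); print(s['tool_pos'])
def corners(im,name):
    mk=(im.max(2)<48).astype(np.uint8); mk[238:]=0
    n,l,st,c=cv2.connectedComponentsWithStats(mk)
    print(name,[(*map(int,st[i]),*c[i].round(1)) for i in range(1,n) if st[i][4]>60])
corners(im2,"parked"); corners(im,"tab")
def hp(p,z0): return W(p,[[a*x,b*.0135,z0+h] for a in(1,-1) for x,h in((.029,.059),(.015,.025)) for b in(1,-1)])
print(fish(m2,hp([.544,.341,-.018],.097)).round(1).tolist())
print(fish(m,hp([.5237,.1737,.155],.0985)).round(1).tolist())
E
```

```text
[0.52470515 0.17314661 0.21852464]
parked [(429, 14, 11, 32, 192, np.float64(433.9), np.float64(27.7)), (445, 14, 53, 45, 579, np.float64(481.1), np.float64(31.0)), (496, 19, 54, 174, 2229, np.float64(537.7), np.float64(103.2)), (433, 54, 15, 98, 689, np.float64(441.3), np.float64(101.1)), (484, 62, 17, 42, 394, np.float64(494.5), np.float64(82.2)), (492, 108, 10, 42, 389, np.float64(496.6), np.float64(128.5)), (456, 154, 46, 44, 495, np.float64(489.9), np.float64(179.1)), (440, 173, 9, 25, 169, np.float64(443.5), np.float64(184.8)), (288, 182, 22, 37, 536, np.float64(296.8), np.float64(199.3)), (333, 183, 21, 38, 561, np.float64(343.5), np.float64(200.9)), (435, 210, 38, 15, 151, np.float64(447.8), np.float64(213.5)), (463, 219, 10, 19, 97, np.float64(467.4), np.float64(227.9))]
tab [(474, 0, 16, 96, 633, np.float64(480.8), np.float64(52.3)), (524, 0, 11, 19, 172, np.float64(529.3), np.float64(8.0)), (539, 0, 39, 111, 1602, np.float64(567.4), np.float64(52.2)), (495, 9, 41, 51, 592, np.float64(523.6), np.float64(32.0)), (495, 52, 41, 47, 465, np.float64(525.0), np.float64(74.9)), (467, 110, 8, 13, 71, np.float64(470.3), np.float64(115.4)), (486, 123, 20, 54, 342, np.float64(495.8), np.float64(150.3)), (219, 127, 30, 39, 410, np.float64(233.2), np.float64(146.6)), (475, 133, 10, 22, 76, np.float64(479.5), np.float64(142.2)), (455, 156, 9, 14, 68, np.float64(458.4), np.float64(162.5)), (285, 184, 22, 39, 602, np.float64(294.5), np.float64(202.4)), (332, 185, 22, 38, 551, np.float64(342.3), np.float64(202.5))]
[[357.3, 194.4], [355.4, 226.1], [337.2, 184.2], [336.2, 212.6], [284.4, 193.1], [284.9, 224.8], [303.9, 183.5], [303.7, 212.0]]
[[355.0, 194.5], [353.8, 227.5], [334.6, 184.1], [334.1, 213.6], [279.1, 194.4], [280.4, 227.4], [300.0, 184.1], [300.5, 213.6]]
```

The clamp matches the parked appearance: handles level, about 1.5 mm off in x, under 1 mm in y, jaws closed. Next is the lever: pinch the paddle and carry it round the axis. First move above the rest paddle position (0.4846, 0.0799) and turn +64.3°.

Request:
arm_command --deltas '[[[-0.3, -0.5, 0.4, 0, 0, 5.9], [-0.4, -0.9, 0, 0, 0, 5.9], [-0.4, -0.9, 0, 0, 0, 5.9], [-0.4, -0.9, 0, 0, 0, 5.9], [-0.4, -0.9, 0, 0, 0, 5.9], [-0.4, -0.9, 0, 0, 0, 5.9], [-0.4, -0.9, 0, 0, 0, 5.9], [-0.4, -0.9, 0, 0, 0, 5.9], [-0.4, -0.9, 0, 0, 0, 5.9], [-0.3, -0.9, 0, 0, 0, 5.8], [-0.2, -0.7, 0, 0, 0, 5.4], [0, 0, 0, 0, 0, 0]]]'

```text
t: 10.8
tool_pos: [0.4848, 0.0793, 0.2231]
orientation: [-0.452, -3.107, 0.001]
force: [-0.0, 0.0, -0.4]
opening: 0.0929
gripper_force: 0.0
```

Request:
arm_command --deltas '[[[0, 0, 0, 0, 0, 0], [0, 0, 0, 0, 0, 0], [0, 0, 0, 0, 0, 0], [0, 0, 0, 0, 0, 0], [0, 0, 0, 0, 0, 0], [0, 0, 0, 0, 0, 0]]]' --gripper 0.08 --squeeze 30

```text
t: 11.3
tool_pos: [0.4855, 0.0806, 0.2241]
orientation: [-0.458, -3.108, 0.0]
force: [-0.8, 0.2, -0.4]
opening: 0.0578
gripper_force: 0.0
```

```bash
python3 - <<'E'
from h import *
s=monitor.read_state(); r=R.from_rotvec(s['orientation']).as_matrix(); print(s['tool_pos'],np.degrees(np.arctan2(r[1,1],r[0,1])),s['opening'],s['force'])
m,im=look("w7"); st=[.542,.0625,.155]
def pad(th,z): 
    a=.45-th; return W(st,[[-np.cos(a)*u-np.sin(a)*v,np.sin(a)*u-np.cos(a)*v,z] for u in(.05,.07) for v in(-.0055,.0055)])
for z in(.141,.107): print(fish(m,pad(0,z)).round(1).tolist())
u=fish(m,pad(0,.141)).mean(0).astype(int); print(u)
g=im.max(2); print(g[u[1]-26:u[1]+30:2,u[0]-28:u[0]+30:2])
E
```

```text
[0.48554969 0.08060588 0.22407158] 73.2243416117171 0.05781347600584755 [-0.82357388  0.1601429  -0.44878387]
[[323.2, 214.2], [310.2, 214.2], [323.3, 191.4], [310.1, 191.4]]
[[322.6, 202.7], [311.1, 202.7], [322.7, 182.3], [311.0, 182.2]]
[316 202]
[[233 232 229 225 218 218 217 218 189 151 143 169 190 187 138 117 116 120
  165 202 201 199 201 204 202 203 202 202 199]
 [232 230 230 223 197 185 161 146 152 172 189 199 200 198 145 117 120 120
  165 201 199 202 203 202 204 203 203 201 199]
 [228 230 226 207 134 125 151 176 192 198 197 202 199 193 140 116 119 120
  166 200 201 202 201 201 201 200 202 200 199]
 [218 194 167 139 153 178 191 198 198 200 201 194 187 142  85  85  85  95
  140 172 194 199 201 202 198 201 199 196 199]
 [139 131 158 179 195 197 196 198 192 175 171 142 117  62  26  31  27  39
   94 122 142 178 186 200 200 199 199 199 200]
 [154 181 196 198 197 197 196 190 173 124 119 116  87  29  30  23  16  31
   82 115 119 132 134 171 194 199 199 197 160]
 [191 196 198 199 199 198 193 165 124 116 118 110  65  27  27  28  16  29
   57 107 116 119 117 122 158 197 199 199 142]
 [1
[... 1838 characters left out ...]
 27  28  32  44  57  86  92 130 138 135 132 127
   85  64  54  42  29  18  40  92 130 141 188]
 [107 118 112 102  57  27  34  51  74  73  93 187 168 135 136 138 131 128
   85  70  70  70  57  45  31  41  97 135 173]
 [ 88 113 101  54  27  43  62 104 183 147  96 189 188 140 136 138 133 125
   80  72  75  72  68  70  59  37  39  90 156]
 [ 82  98  70  31  53  97  92 112 199 153  75  84 100 132 138 137 132 127
   82  70  70  70  71  68  69  56  40  54 122]
 [ 75  64  42  51  95 198 170  83  97  81  69  70  92 131 136 135 130 123
   85  69  69  71  74  70  65  69  61  41  77]
 [ 63  40  48  71  89 159 143  79  69  68  69  67  90 132 136 134 130 125
   76  70  69  69  70  68  68  72  67  60  46]]
```

The paddle shows at columns 311–325 (centre 318) against a prediction of 316.7: about 1 mm off, and the tool is within that. Descend over it, then pinch.

Request:
arm_command --deltas '[[[0, 0, -1, 0, 0, 0], [0, 0, -1.5, 0, 0, 0], [0, 0, -1.5, 0, 0, 0], [0, 0, -1.5, 0, 0, 0], [0, 0, -1.5, 0, 0, 0], [0, 0, -1.3, 0, 0, 0], [0, 0, -1, 0, 0, 0], [0, 0, -1, 0, 0, 0], [0, 0, -0.7, 0, 0, 0], [0, 0, 0, 0, 0, 0], [0, 0, 0, 0, 0, 0]]]'

```text
t: 12.27
tool_pos: [0.4854, 0.0803, 0.114]
orientation: [-0.458, -3.108, 0.0]
force: [-0.1, 0.8, 0.3]
opening: 0.0504
gripper_force: 0.0
```

Request:
arm_command --deltas '[[[0, 0, 0, 0, 0, 0], [0, 0, 0, 0, 0, 0], [0, 0, 0, 0, 0, 0], [0, 0, 0, 0, 0, 0], [0, 0, 0, 0, 0, 0], [0, 0, 0, 0, 0, 0], [0, 0, 0, 0, 0, 0], [0, 0, 0, 0, 0, 0], [0, 0, 0, 0, 0, 0], [0, 0, 0, 0, 0, 0]]]' --gripper -1 --squeeze 30

```text
t: 13.1
tool_pos: [0.4856, 0.0805, 0.1142]
orientation: [0.458, 3.108, 0.001]
force: [-0.2, 0.8, 2.1]
opening: 0.0112
gripper_force: 30.0
```

```bash
python3 - <<'E'
import numpy as np
a=np.array([.542,.0625]);p=np.array([.4856,.0805])-a
k=np.arange(13)*.06; q=np.c_[np.cos(k)*p[0]-np.sin(k)*p[1],np.sin(k)*p[0]+np.cos(k)*p[1]]*100
print(np.diff(q,axis=0).round(2).tolist(),(q/100+a).round(4)[[10,12]])
E
```

```text
[[-0.1, -0.34], [-0.08, -0.35], [-0.06, -0.35], [-0.04, -0.35], [-0.01, -0.35], [0.01, -0.36], [0.03, -0.35], [0.05, -0.35], [0.07, -0.35], [0.09, -0.34], [0.11, -0.34], [0.13, -0.33]] [[0.4853 0.0455]
 [0.4877 0.0388]]
```

Request:
arm_command --deltas '[[[-0.1, -0.34, 0, 0, 0, 3.44], [-0.08, -0.35, 0, 0, 0, 3.44], [-0.06, -0.35, 0, 0, 0, 3.44], [-0.04, -0.35, 0, 0, 0, 3.44], [0, 0, 0, 0, 0, 0], [0, 0, 0, 0, 0, 0], [0, 0, 0, 0, 0, 0]]]'

```text
t: 13.68
tool_pos: [0.4832, 0.0668, 0.1143]
orientation: [0.085, 3.139, 0.001]
force: [3.8, 3.4, -1.5]
opening: 0.0108
gripper_force: 30.0
```

Request:
arm_command --deltas '[[[-0.01, -0.35, 0, 0, 0, 3.44], [0.01, -0.36, 0, 0, 0, 3.44], [0.03, -0.35, 0, 0, 0, 3.44], [0.05, -0.35, 0, 0, 0, 3.44], [0.07, -0.35, 0, 0, 0, 3.44], [0.09, -0.34, 0, 0, 0, 3.44], [0, 0, 0, 0, 0, 0], [0, 0, 0, 0, 0, 0], [0, 0, 0, 0, 0, 0]]]'

```text
t: 14.43
tool_pos: [0.4857, 0.0461, 0.1143]
orientation: [-0.479, 3.104, 0.001]
force: [3.6, 4.8, -2.4]
opening: 0.0106
gripper_force: 30.0
```

Request:
arm_command --deltas '[[[0.11, -0.34, 0, 0, 0, 3.44], [0.13, -0.33, 0, 0, 0, 3.44], [0, 0, 0, 0, 0, 0], [0, 0, 0, 0, 0, 0], [0, 0, 0, 0, 0, 0], [0, 0, 0, 0, 0, 0]]]'

```text
t: 14.93
tool_pos: [0.4881, 0.0396, 0.1143]
orientation: [-0.665, 3.069, 0.001]
force: [5.2, 4.9, -2.2]
opening: 0.011
gripper_force: 30.0
```

```bash
python3 - <<'E'
from h import *
s=monitor.read_state(); r=R.from_rotvec(s['orientation']).as_matrix(); print(s['tool_pos'],np.degrees(np.arctan2(r[1,1],r[0,1]))-73.2,s['opening'],s['force'],s['dq'].round(4))
m,im=look("w8"); t0=cv2.imread("pics/top0.png"); t=eyes.read_camera("top"); sc=eyes.read_camera("scene"); cv2.imwrite("pics/top8.png",t); cv2.imwrite("pics/scene8.png",sc)
a=np.array([.542,.0625]); d=s['tool_pos'][:2]-a; print(np.hypot(*d),np.arctan2(d[1],d[0])%(2*np.pi)-(np.pi-.295))
# lever arm seen by wrist: profile across arm at radii 35-48 mm
for rr in(.038,.044):
  for dth in np.arange(-.3,.31,.03):
    ph=np.pi-.295+.72+dth; u=fish(m,[[a[0]+rr*np.cos(ph),a[1]+rr*np.sin(ph),.113]])[0]
    print(int(cv2.getRectSubPix(im.max(2),(1,1),tuple(map(float,u)))[0,0]),end=" ")
  print(u)
E
```

```text
[0.48811987 0.03964434 0.1142509 ] 41.23844735622164 0.01096096882158555 [ 5.2345087   4.89662455 -2.24242669] [-0.0006 -0.0004 -0.0007 -0.0025 -0.0021 -0.0015]
0.058527336905459935 0.6961882177677223
52 29 26 36 35 31 31 30 36 33 32 33 31 33 31 27 29 57 88 96 94 [297.24554372 276.1204271 ]
95 89 48 31 29 31 29 35 34 34 31 33 30 28 25 33 74 95 96 97 79 [294.11227513 268.09162784]
```

```bash
python3 -c "
from plant import ticket
print(ticket.close_job())"
```

```text
the job is handed in; nothing more can be done
None
```

The clamp is clipped on the tab and released, and the job is handed in with the fingers still pinching the thumb lever at the third click (about 0.70–0.72 rad, estimated from the tool pose); the hand-in gave no verdict.

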